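# Catch the clean bearings off the chute

## Robot

A 7-joint arm with a two-finger parallel gripper is mounted at the origin on the work surface. World frame = base frame: x ahead of the robot, y to its left, z up, the work surface at z = 0. Lengths are in m, angles in rad, forces in N, time in s.
With the tool pointing down it reaches from about 0.4 to 0.925 m from the base axis. Payload 5.6 kg.
Tool frame: the origin (TCP) lies at the centre of the arm's flange, where the gripper is bolted on; the fingertips stand 173 mm ahead of it and the grasp point (between the pads) lies 155 mm ahead of it; z points along the fingers, y is the line along which they close (so a half turn about z gives the same grasp; the last joint's range is limited). The gripper opens to 85 mm and grips with 20 to 120 N. Pads are 22 mm wide; open, the fingers measure 114 mm over their backs; the gripper's body (76 mm by 85 mm) begins 54 mm behind the grasp point. The pads swing forward as they close: fully open they stand 13 mm farther back than shut.
Start: joints at [-0.043, 0.468, -0.012, 1.603, 0.006, 1.071, -0.056], TCP at [0.65, -0, 0.405] pointing down, gripper open.
Joint ranges: [-2.53, 2.53], [-0.31, 2.02], [-1.57, 1.55], [0.28, 2.44], [-1.29, 4.43], [0.15, 1.84], [-2.92, 2.92]. Speed limits (rad/s): [2.57, 2.57, 3.14, 3.14, 3.14, 3.14, 3.14].

## Interface

Orientations are given as a rotation vector (axis times angle).
In Python, from bench import observe, snapshot, calibration, hand_in gives the robot as it stands. The module is installed in compiled form; this text tells all that it offers.
- The arm moves only by the shell command python3 -m handwheel 'ROWS' [FORCE]. ROWS is JSON, a list of rows, each an object of numbers: "fingers": the opening, from -1 (shut) to 1 (fully open); "tx", "ty", "tz": the shift along the world's x, y, z in cm; "wx", "wy", "wz": the turn, a rotation vector about the world's x, y, z in rad. In form: [{"fingers": .., "tx": .., "ty": .., "tz": .., "wx": .., "wy": .., "wz": ..}, ...]. A call has exactly 10 rows; each row shifts and turns the commanded pose from where the row before left it; what a row does not reach is not made up. A row lasts 1/8 s, in which the tool goes at most 62.5 mm and 10.7 degrees, less where a joint would pass 70% of its speed; a pose out of reach is approached as far as the arm can. A call with a gripper value outside its range is refused whole. The fingers move at their own pace and stop on an object; FORCE is the grip in N (left out, the last holds). Time passes only in rows, so rows that do not move let the fingers close, or fill a call up. It gives the time, the measured TCP pose, the force, the opening and the grip force at its end, in the units of the state.
- observe(): the state, without advancing time (a new reading comes with each control period).
- snapshot(name): name is "scene" or "side" or "wrist"; returns the picture (480x640x3 uint8, red, green, blue); there is no depth.
- calibration(name): a dict with "camera_matrix" (3x3 intrinsics, pixels), "eye" and "rotation" of the camera in the world. Camera axes: x right, y down, z forward; pixel columns grow to the right and rows downward; lengths in m; the calibration is good to about 2 mm. A picture is of the moment at which its call begins: read the wrist's pose just before it. calibration takes no time and is no camera call; for the wrist camera it gives the pose at the moment of the call.
- hand_in(): hands the job in; it is judged then, once.
The state is a dict: "clock": time; "joint_pos": joint angles; "dq": joint speeds; "joint_efforts": joint torques, N m; "ee_pos": TCP position; "tcp_rot": TCP orientation; "wrist_force": force on the tool from outside, world axes, zero at the start; "torque": the same for the moment, N m; "opening": finger opening in m; "grip_force": force on a finger pad.
Only numpy, scipy, OpenCV 4.12 (cv2) and the standard library are available. Lean on these libraries where they do the work, as an engineer would, in place of code of your own. Each camera call takes 0.05 s, during which the arm holds its last target. There are 200 camera calls.

## Task

Take the tin dish by its handle, hold it up off the bench under the lip of the bearing chute and push its rim against the sprung plate there, so that the gate opens and all four bearings slide off into the dish, none falling on the bench. Then set the dish down level with its base wholly on the square rubber mat, bearings still in it, and let go. Leave the jar and the wheel alone.

Things in the scene. Friction and masses are not known exactly. Their poses are not given: they have to be found in the camera images.
- dish: Round open tin dish: base 100 mm, rim 120 mm across, 40 mm high, wall 3 mm, inner floor 4 mm above its underside; about 170 g. A straight bar handle, 14 mm wide (y), 12 mm high, sticks out along the dish's -x, 58 to 141 mm from the centre, its middle line 33 mm above the underside. Origin: centre of the underside, z up.
- dish_grip (a point): The place to grip the handle: on its middle line, 105 mm from the dish centre (dish frame: -105, 0, 33 mm). The axes are the dish's.
- chute: Fixed aluminium chute, a slippery straight channel 27 mm wide inside, 200 mm long, walls 22 mm high, sloping down at 30 degrees. Origin: on the bench, plumb under the middle of the lower edge (lip); +x points uphill, pieces come off the lip towards -x. Foot and posts are 70 to 190 mm uphill of the lip; nearer the lip only the push plate is below the channel.
- lip (a point): Middle of the chute floor's lower edge, 130 mm above the bench; pieces slide off here towards the chute's -x, and within about 60 mm fall have gone up to about 55 mm out from it. Axes as the chute's.
- plate_face (a point): Centre of the front face (looking to the chute's -x) of the sprung steel push plate under the lip: 64 mm wide, 48 mm high (72 to 120 mm above the bench), 20 mm uphill of the lip when not pressed. It moves with the plate.
- push_plate (a joint): How far the push plate is pushed in towards the chute's +x, in m: 0 at rest, 0.024 at its stop. It springs back (about 1.2 N at first, 3.6 N at the stop). Pushing draws the gate down; pieces get past from about 0.015.
- gate (a joint): How far the gate, a small steel plate across the chute 12 mm up the slope from the lip, has gone down, in m: 0 closed (9 mm above the chute floor), 0.0144 with the push plate right in. It is moved only by the push plate.
- mat: Fixed square black rubber mat on the bench, 140 x 140 mm, 4 mm thick. Origin: centre of its underside.
- jar: Bystander: glass jar with a steel screw cap, 64 mm across, 90 mm high, loose. Origin: centre of the underside.
- wheel: Bystander: skate wheel lying flat, 55 mm across, 32 mm high, loose. Origin: centre of the underside.
- bearing0: Steel skate bearing, 22 mm across, 7 mm thick, 12 g, lying flat in the chute, number 1 of four counted from the gate. Origin: centre of its underside.
- bearing1: Steel skate bearing, 22 mm across, 7 mm thick, 12 g, lying flat in the chute, number 2 of four counted from the gate. Origin: centre of its underside.
- bearing2: Steel skate bearing, 22 mm across, 7 mm thick, 12 g, lying flat in the chute, number 3 of four counted from the gate. Origin: centre of its underside.
- bearing3: Steel skate bearing, 22 mm across, 7 mm thick, 12 g, lying flat in the chute, number 4 of four counted from the gate. Origin: centre of its underside.
Mind the look-alikes: they are no part of the job. There is more than one size of the chute; the one meant has the size given above.

How it is judged:
By the outcome, as a careful person would: the job done as asked, in the order asked, and still so for the second after the job is handed in, with the robot touching nothing.
It also fails if it takes over 42 s, if anything falls off the work surface, if the arm or the gripper's body presses on something with over 40 N, if the wrist force passes 120 N, or if a joint passes its speed limit or range.

## Working session

There is one attempt and no reset: what is moved stays moved. The work goes in short steps, Python scripts to look and compute and a shell command to move; the robot and the scene stay as the last step left them, time stands still between calls to the robot, and variables do not carry over. Pictures are saved under pics/ and viewed, at most 10 in all, crops included, and the job is handed in when it is done.

```bash
mkdir -p pics; python3 - <<'E'
from bench import *
import cv2
for n in ("scene","side"):
    cv2.imwrite(f"pics/{n}0.png",snapshot(n)[:,:,::-1])
    c=calibration(n);print(n,c)
s=observe();print(s["clock"],s["ee_pos"],s["tcp_rot"],s["opening"])
E
```

```text
scene {'camera_matrix': array([[552.64263411,   0.        , 316.06712219],
       [  0.        , 552.64263411, 241.89433901],
       [  0.        ,   0.        ,   1.        ]]), 'eye': array([1.11791628, 0.2549581 , 1.06493781]), 'rotation': array([-1.51838829, -2.17839982,  0.74548041])}
side {'camera_matrix': array([[534.13586576,   0.        , 318.05149625],
       [  0.        , 534.13586576, 228.60178296],
       [  0.        ,   0.        ,   1.        ]]), 'eye': array([-0.05001372, -1.0213373 ,  1.22513362]), 'rotation': array([-2.31569453,  0.45013599, -0.21425001])}
0.1 [ 6.49767197e-01 -6.27621507e-05  4.03805694e-01] [-2.22076958e+00 -2.22062094e+00  1.96771447e-03] 0.08517124318150007
```

View pics/scene0.png

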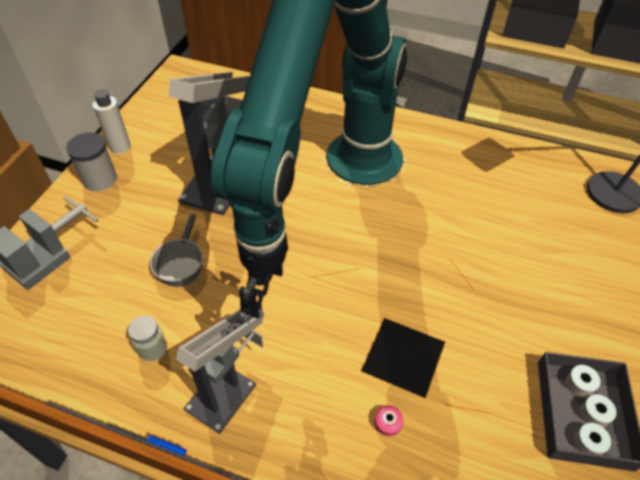

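View pics/side0.png

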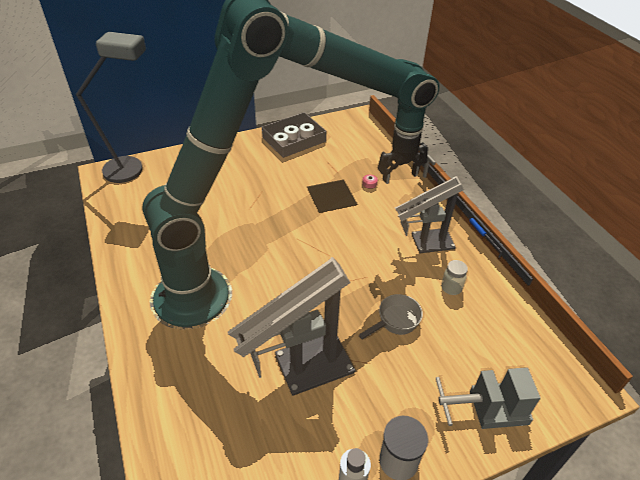

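Scene: dish at scene (178,262), side (401,313), with its handle end at (191,220) and (362,337). There are two chutes: A at scene (220,340), side (430,200), and B at scene (205,90), side (290,310). The mat is at scene (404,357), the wheel at (389,420) and the jar at (147,338). A tray with three wheels and the grey canister are look-alikes. Next I measure the length and lip height of both chutes.

```bash
cat > h.py <<'E'
import numpy as np,cv2
from scipy.spatial.transform import Rotation as R
from bench import *
def ray(n,p,c=None):
    c=c or calibration(n); K=c["camera_matrix"]
    d=R.from_rotvec(c["rotation"]).apply(np.linalg.inv(K)@[p[0],p[1],1.]) if np.ndim(c["rotation"])==1 else c["rotation"]@(np.linalg.inv(K)@[p[0],p[1],1.])
    return c["eye"],d/np.linalg.norm(d)
def plane(n,p,z,c=None):
    e,d=ray(n,p,c); return e+d*(z-e[2])/d[2]
def tri(views):
    A=np.zeros((3,3));b=np.zeros(3);L=[]
    for n,p in views:
        e,d=ray(n,p);M=np.eye(3)-np.outer(d,d);A+=M;b+=M@e;L.append((e,M))
    x=np.linalg.solve(A,b);return x,max(np.linalg.norm(M@(x-e)) for e,M in L)
def proj(n,X,c=None):
    c=c or calibration(n);Rm=R.from_rotvec(c["rotation"]).as_matrix();q=c["camera_matrix"]@(Rm.T@(np.array(X)-c["eye"]));return q[:2]/q[2]
E
python3 - <<'E'
from h import *
np.set_printoptions(precision=4,suppress=True)
print("A lip",tri([("scene",(258,318)),("side",(400,213))]),"A top",tri([("scene",(185,355)),("side",(458,185))]))
print("B lip side@.13",plane("side",(238,345),.13),"top",tri([("scene",(178,90)),("side",(340,268))]))
print("dish",plane("scene",(178,262),.04),plane("side",(401,313),.04))
s=cv2.imread("pics/scene0.png");d=cv2.imread("pics/side0.png")
a=cv2.resize(s[200:440,130:290],None,fx=2.5,fy=2.5,interpolation=2)
b=cv2.resize(d[170:370,350:480],None,fx=3,fy=3,interpolation=2)
cv2.imwrite("pics/c1.png",np.hstack([a,b]))
print(a.shape,b.shape)
E
```

```text
A lip (array([ 0.6458, -0.0313,  0.1338]), np.float64(0.0032932477602094744)) A top (array([ 0.7994, -0.0818,  0.2347]), np.float64(0.0009968162132814996))
B lip side@.13 [ 0.0649 -0.2983  0.13  ] top (array([ 0.3053, -0.3397,  0.3489]), np.float64(0.003925335959604659))
dish [ 0.5243 -0.2885  0.04  ] [ 0.5159 -0.3051  0.04  ]
(600, 400, 3) (600, 390, 3)
```

View pics/c1.png

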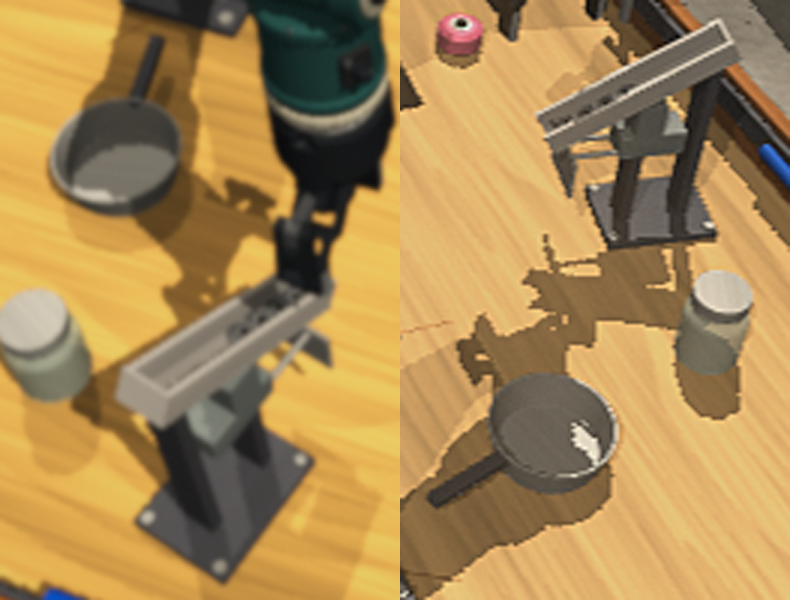

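Chute A, in the middle of the bench, measures about 190–200 mm with its lip at about 0.13 m. It also holds the bearings, so it is the one meant; B is about 330 mm long. The crop shows the dish rim centre at scene (176,261), side (401,312), and the handle end at scene (192,216), side (361,337).

```bash
python3 - <<'E'
from h import *
np.set_printoptions(precision=4,suppress=True)
c,e=tri([("scene",(176.4,259.5)),("side",(401.3,311.5))]);h,e2=tri([("scene",(192,216)),("side",(361,336.5))])
print(c,e,h,e2,np.linalg.norm((c-h)[:2]))
for n,p,q in(("scene",(176.4,259.5),(192,216)),("side",(401.3,311.5),(361,336.5))):
    a=plane(n,p,.04);b=plane(n,q,.037);print(a,b,np.linalg.norm((a-b)[:2]),np.degrees(np.arctan2(*(b-a)[[1,0]])))
c=calibration("wrist");s=observe();T=R.from_rotvec(s["tcp_rot"])
print("wrist cam in tool",T.inv().apply(c["eye"]-s["ee_pos"]),(T.inv()*R.from_rotvec(c["rotation"])).as_rotvec(),c["camera_matrix"][0,0])
E
```

```text
[ 0.5191 -0.298   0.0373] 0.0018650624643642359 [ 0.3839 -0.3286  0.0322] 1.1846118882769112e-05 0.13867065640479145
[ 0.5193 -0.2953  0.04  ] [ 0.3873 -0.3259  0.037 ] 0.13546259136784713 -166.97697805786353
[ 0.5192 -0.3009  0.04  ] [ 0.3821 -0.3314  0.037 ] 0.14035500888302493 -167.4740358723225
wrist cam in tool [0.0743 0.0002 0.0299] [-0.2292 -0.2282  1.5586] 403.4591332705783
```

```bash
python3 -m handwheel '[{"fingers":1,"tx":-2.3,"ty":-3.2,"wz":-0.135},{"fingers":1,"tx":-2.3,"ty":-3.2,"wz":-0.135},{"fingers":1,"tx":-2.3,"ty":-3.2,"wz":-0.135},{"fingers":1,"tx":-2.3,"ty":-3.2,"wz":-0.135},{"fingers":1,"tx":-2.3,"ty":-3.2,"wz":-0.135},{"fingers":1,"tx":-2.3,"ty":-3.2,"tz":-1,"wz":-0.135},{"fingers":1,"tx":-2.3,"ty":-3.2,"tz":-1,"wz":-0.135},{"fingers":1,"tx":-2.3,"ty":-3.2,"tz":-1,"wz":-0.135},{"fingers":1,"tx":-2.3,"ty":-3.2,"tz":-1,"wz":-0.135},{"fingers":1,"tx":-2.3,"ty":-3.2,"tz":-1,"wz":-0.135}]' 60
python3 - <<'E'
from h import *
np.set_printoptions(precision=4,suppress=True)
s=observe();T=R.from_rotvec(s["tcp_rot"]).as_matrix();print(s["ee_pos"],T,s["clock"],s["joint_pos"])
c=calibration("wrist");w=snapshot("wrist");sc=snapshot("scene");sd=snapshot("side")
import pickle;pickle.dump(c,open("w1.pkl","wb"))
for n,i in(("w1",w),("s1",sc),("d1",sd)):cv2.imwrite(f"pics/{n}.png",i[:,:,::-1])
a=cv2.resize(w[:,:,::-1],(400,300),interpolation=3);b=sd[150:450,150:550,::-1];d=cv2.resize(sc[50:350,100:300,::-1],(400,600))
cv2.imwrite("pics/c2.png",np.hstack([np.vstack([a,b]),d]))
E
```

```text
[ 0.6498 -0.0001  0.4038] [[ 0.0001  1.     -0.0016]
 [ 1.     -0.0001 -0.0001]
 [-0.0001 -0.0016 -1.    ]] 0.1 [-0.043   0.4683 -0.0116  1.6036  0.006   1.0714 -0.0563]invalid input at $[0]: expected keys fingers, tx, ty, tz, wx, wy, wz
```

View pics/c2.png

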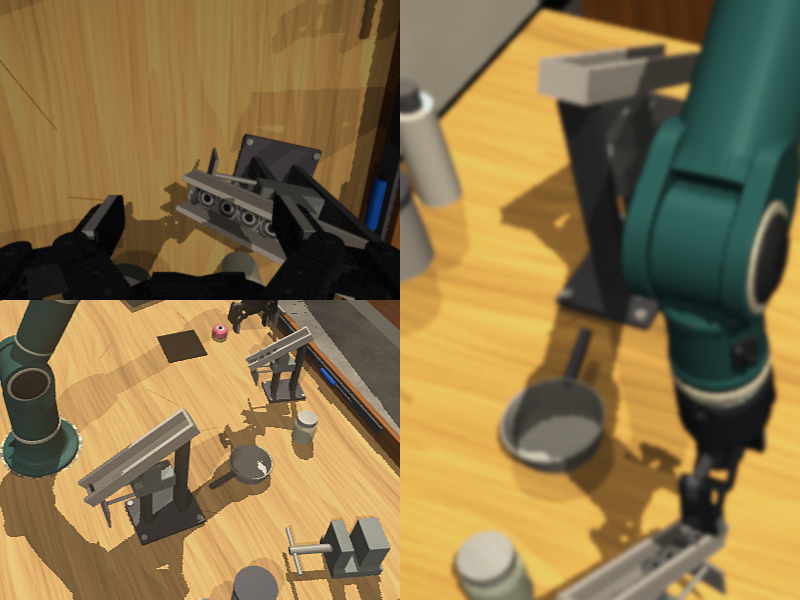

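The call was refused because every row needs all its keys. The crop still helps: bearings and lip of chute A are clear in the wrist view (≈(300,300) px), and B's upper end is at scene (170,80), side (350,274), close to the arm's path, so I check that clearance.

```bash
python3 -m handwheel '[{"fingers":1,"tx":-2.3,"ty":-3.2,"tz":0,"wx":0,"wy":0,"wz":-0.135},{"fingers":1,"tx":-2.3,"ty":-3.2,"tz":0,"wx":0,"wy":0,"wz":-0.135},{"fingers":1,"tx":-2.3,"ty":-3.2,"tz":0,"wx":0,"wy":0,"wz":-0.135},{"fingers":1,"tx":-2.3,"ty":-3.2,"tz":0,"wx":0,"wy":0,"wz":-0.135},{"fingers":1,"tx":-2.3,"ty":-3.2,"tz":0,"wx":0,"wy":0,"wz":-0.135},{"fingers":1,"tx":-2.3,"ty":-3.2,"tz":-1,"wx":0,"wy":0,"wz":-0.135},{"fingers":1,"tx":-2.3,"ty":-3.2,"tz":-1,"wx":0,"wy":0,"wz":-0.135},{"fingers":1,"tx":-2.3,"ty":-3.2,"tz":-1,"wx":0,"wy":0,"wz":-0.135},{"fingers":1,"tx":-2.3,"ty":-3.2,"tz":-1,"wx":0,"wy":0,"wz":-0.135},{"fingers":1,"tx":-2.3,"ty":-3.2,"tz":-1,"wx":0,"wy":0,"wz":-0.135}]' 60
python3 - <<'E'
from h import *
np.set_printoptions(precision=4,suppress=True)
print("B end",tri([("scene",(170,80)),("side",(350,274))]))
s=observe();T=R.from_rotvec(s["tcp_rot"]).as_matrix();print(s["ee_pos"],T,s["clock"],s["joint_pos"])
c=calibration("wrist");w=snapshot("wrist");sc=snapshot("scene");sd=snapshot("side")
import pickle;pickle.dump(c,open("w2.pkl","wb"))
for n,i in(("w2",w),("s2",sc),("d2",sd)):cv2.imwrite(f"pics/{n}.png",i[:,:,::-1])
a=cv2.resize(w[:,:,::-1],(400,300),interpolation=3);b=sd[150:450,150:550,::-1];d=cv2.resize(sc[50:350,100:300,::-1],(400,600))
cv2.imwrite("pics/c3.png",np.hstack([np.vstack([a,b]),d]))
E
```

```text
clock: 1.5
ee_pos: [0.4192, -0.3209, 0.3545]
tcp_rot: [3.123, 0.339, 0.001]
wrist_force: [0.1, -1.3, 0.6]
opening: 0.0852
grip_force: 0.0
B end (array([ 0.3065, -0.3652,  0.3627]), np.float64(0.0061363931339155795))
[ 0.4192 -0.3209  0.3545] [[ 0.9767  0.2148  0.0004]
 [ 0.2148 -0.9767 -0.0002]
 [ 0.0003  0.0003 -1.    ]] 1.5 [ 0.2847  0.3303  0.369   1.9679 -0.1538  0.8696 -0.6194]
```

View pics/c3.png

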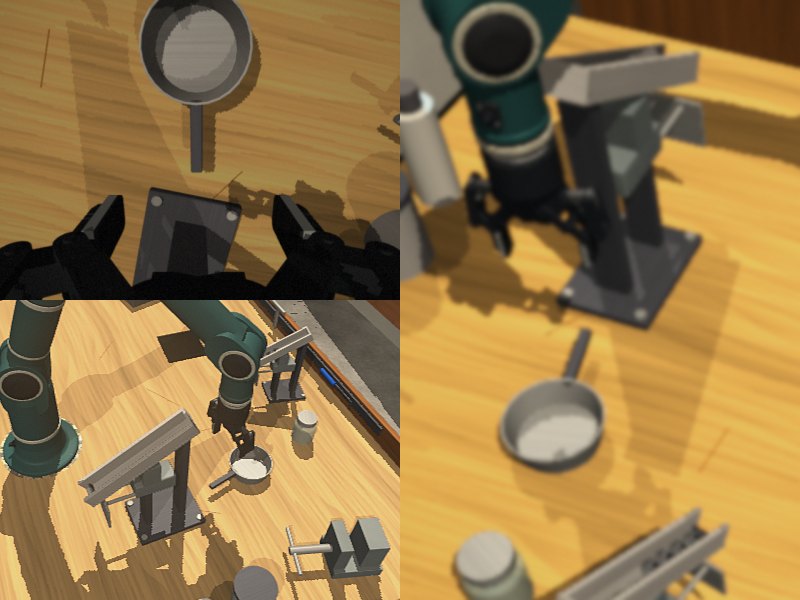

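The hover view shows the dish handle in the wrist image from (314,168) to (315,272), with rim centre ≈(314,78). The arm stands clear of chute B.

```bash
python3 - <<'E'
from h import *
import pickle
np.set_printoptions(precision=4,suppress=True)
c=pickle.load(open("w2.pkl","rb"))
im=cv2.imread("pics/w2.png")
hsv=cv2.cvtColor(im,cv2.COLOR_BGR2HSV)
m=((hsv[:,:,1]<70)).astype(np.uint8)*255
pts=[]
for y in range(178,268,10):
    xs=np.where(m[y,270:360])[0]+270
    if len(xs): print(y,xs.min(),xs.max(),end=' | '); pts.append(plane("w",((xs.min()+xs.max())/2,y),.039,c))
pts=np.array(pts);v=pts[-1]-pts[0];print(pts[0],pts[-1],np.degrees(np.arctan2(-v[1],-v[0])))
ys=np.where(m[:290,315])[0];print("col end",ys.max(),plane("w",(315,ys.max()),.037,c))
# rim at widest
for y in (60,70,80,90):
    xs=np.where(m[y,180:440])[0]+180;print(y,xs.min(),xs.max(),plane("w",(xs.min(),y),.04,c)[:2],plane("w",(xs.max(),y),.04,c)[:2])
print("mat",[plane("side",p,.004)[:2] for p in((307,189),(344,180),(356,205),(320,212))])
sc=cv2.cvtColor(cv2.imread("pics/scene0.png"),cv2.COLOR_BGR2HSV)
mm=(sc[300:420,340:470,2]<45).astype(np.uint8);k,_=cv2.findContours(mm,0,2);k=max(k,key=cv2.contourArea)
q=cv2.minAreaRect(k)[0];print("mat c",q,plane("scene",(q[0]+340,q[1]+300),.004))
E
```

```text
178 305 322 | 188 305 322 | 198 305 322 | 208 305 322 | 218 305 322 | 228 306 322 | 238 306 322 | 248 306 322 | 258 306 322 | [ 0.4531 -0.3098  0.039 ] [ 0.3949 -0.3228  0.039 ] 12.621059767192493
col end 274 [ 0.3818 -0.3264  0.037 ]
60 223 403 [ 0.5152 -0.2362] [ 0.5403 -0.3503]
70 223 403 [ 0.5092 -0.2371] [ 0.5345 -0.3519]
80 223 403 [ 0.5032 -0.238 ] [ 0.5286 -0.3536]
90 225 401 [ 0.4974 -0.2403] [ 0.5224 -0.354 ]
mat [array([0.4844, 0.3125]), array([0.6267, 0.3108]), array([0.6095, 0.1738]), array([0.4813, 0.1859])]
mat c (63.8639030456543, 56.973365783691406) [0.5566 0.2562 0.004 ]
```

```bash
python3 -m handwheel '[{"fingers":1,"tx":-0.2,"ty":0.3,"tz":-2.6,"wx":0,"wy":0,"wz":0},{"fingers":1,"tx":0,"ty":0,"tz":-2.6,"wx":0,"wy":0,"wz":0},{"fingers":1,"tx":0,"ty":0,"tz":-2.6,"wx":0,"wy":0,"wz":0},{"fingers":1,"tx":0,"ty":0,"tz":-2.6,"wx":0,"wy":0,"wz":0},{"fingers":1,"tx":0,"ty":0,"tz":-2.6,"wx":0,"wy":0,"wz":0},{"fingers":1,"tx":0,"ty":0,"tz":-2.2,"wx":0,"wy":0,"wz":0},{"fingers":1,"tx":0,"ty":0,"tz":-1.4,"wx":0,"wy":0,"wz":0},{"fingers":-1,"tx":0,"ty":0,"tz":0,"wx":0,"wy":0,"wz":0},{"fingers":-1,"tx":0,"ty":0,"tz":0,"wx":0,"wy":0,"wz":0},{"fingers":-1,"tx":0,"ty":0,"tz":0,"wx":0,"wy":0,"wz":0}]' 90
python3 -m handwheel '[{"fingers":-1,"tx":0,"ty":0,"tz":0,"wx":0,"wy":0,"wz":0},{"fingers":-1,"tx":0,"ty":0,"tz":0,"wx":0,"wy":0,"wz":0},{"fingers":-1,"tx":0,"ty":0,"tz":0,"wx":0,"wy":0,"wz":0},{"fingers":-1,"tx":0,"ty":0,"tz":0,"wx":0,"wy":0,"wz":0},{"fingers":-1,"tx":0,"ty":0,"tz":0.5,"wx":0,"wy":0,"wz":0},{"fingers":-1,"tx":0,"ty":0,"tz":1,"wx":0,"wy":0,"wz":0},{"fingers":-1,"tx":0,"ty":0,"tz":1,"wx":0,"wy":0,"wz":0},{"fingers":-1,"tx":0,"ty":0,"tz":1,"wx":0,"wy":0,"wz":0},{"fingers":-1,"tx":0,"ty":0,"tz":1,"wx":0,"wy":0,"wz":0},{"fingers":-1,"tx":0,"ty":0,"tz":0.5,"wx":0,"wy":0,"wz":0}]' 90
python3 - <<'E'
from h import *
import pickle
np.set_printoptions(precision=4,suppress=True)
s=observe();print(s["ee_pos"],s["clock"],s["joint_pos"],s["torque"])
c=calibration("wrist");w=snapshot("wrist");sc=snapshot("scene");sd=snapshot("side")
pickle.dump(c,open("w3.pkl","wb"))
for n,i in(("w3",w),("s3",sc),("d3",sd)):cv2.imwrite(f"pics/{n}.png",i[:,:,::-1])
a=cv2.resize(sd[160:280,380:480,::-1],(500,600),interpolation=2);b=cv2.resize(sd[280:380,340:440,::-1],(300,300),interpolation=2);d=cv2.resize(sc[290:390,170:270,::-1],(300,300),interpolation=2)
cv2.imwrite("pics/c4.png",np.hstack([a,np.vstack([b,d])]))
E
```

```text
clock: 2.9
ee_pos: [0.4184, -0.3172, 0.1895]
tcp_rot: [3.122, 0.346, 0.002]
wrist_force: [0.3, -0.1, 0.2]
opening: 0.0325
grip_force: 0.0
clock: 4.15
ee_pos: [0.4181, -0.3171, 0.2396]
tcp_rot: [3.122, 0.346, 0.001]
wrist_force: [0.4, 0.0, -2.3]
opening: 0.012
grip_force: 87.8
[ 0.4181 -0.3171  0.2396] 4.15 [ 0.3378  0.5086  0.3069  2.0391 -0.2531  0.6283 -0.536 ] [-0.0313  0.2111  0.0329]
```

View pics/c4.png

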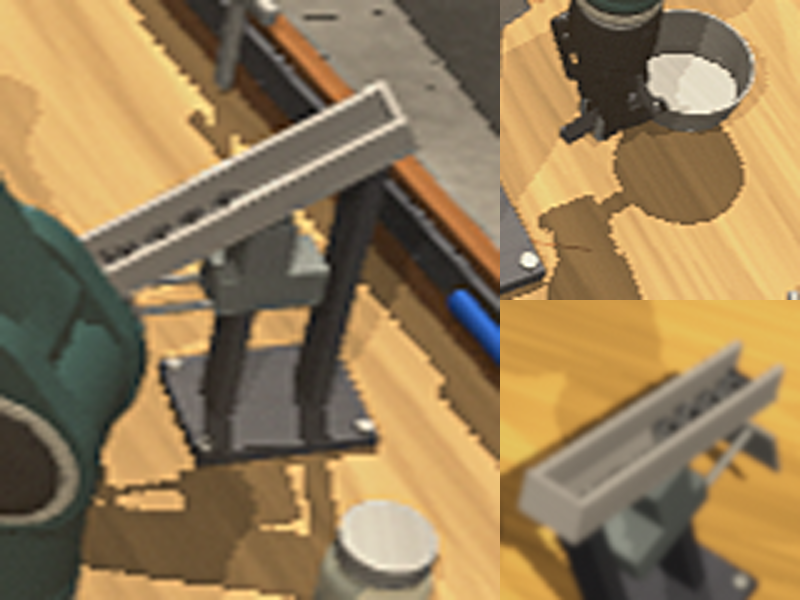

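The dish is held level above the bench at side (401,305). Chute A's lip wall ends are at scene (250,305) and (264,313). I look once closely at the lip and plate in the first wrist image, the best view of them.

```bash
python3 - <<'E'
import cv2
im=cv2.imread("pics/w1.png");cv2.imwrite("pics/c5.png",cv2.resize(im[210:360,270:470],None,fx=4,fy=4,interpolation=2))
E
```

```text
(no output)
```

View pics/c5.png

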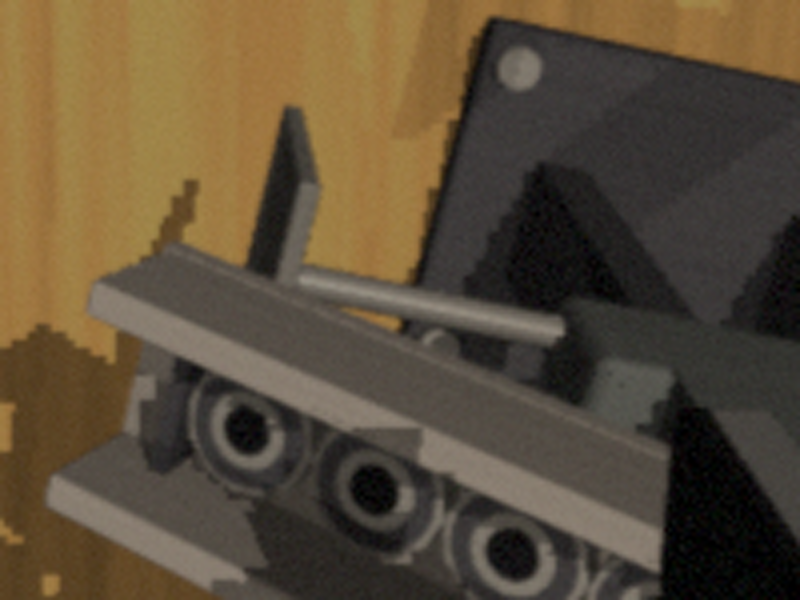

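The close crop (origin (270,210), ×4) shows the +y wall's top end at wrist (293,285), the −y wall's at (282.5,332.5), the mid lip floor edge at (303.8,311.3), and the plate's front top +y corner at ≈(345.5,256).

```bash
python3 - <<'E'
from h import *
import pickle
np.set_printoptions(precision=4,suppress=True)
c=pickle.load(open("w1.pkl","rb"));P=lambda p,z:plane("w",(270+p[0]/4,210+p[1]/4),z,c)
wl,wr=P((92,303),.149),P((48,490),.149)
print("wrist wall L,R",wl[:2],wr[:2],"mid",((wl+wr)/2)[:2],"width",np.linalg.norm(wl-wr),"yaw",np.degrees(np.arctan2(*(wl-wr)[[1,0]]))-90)
print("lip floor mid",P((135,405),.13)[:2])
a,b=P((302,185),.12),P((272,280),.12);print("plate corner",a[:2],"yaw",np.degrees(np.arctan2(*(a-b)[[1,0]]))-90,"bottom",P((290,107),.072)[:2])
sl,sr=plane("scene",(250,305),.149),plane("scene",(264,313.3),.149);print("scene",sl[:2],sr[:2],((sl+sr)/2)[:2])
ul,ur=plane("scene",(178.3,351.7),.249),plane("scene",(199,361.7),.249);d=(ul+ur)/2-(sl+sr)/2
print("scene upper",ul[:2],ur[:2],"yaw",np.degrees(np.arctan2(d[1],d[0])),np.linalg.norm(d[:2]))
u=plane("side",(457,177),.249),plane("side",(461.6,185),.249);print("side upper",u[0][:2],u[1][:2])
for n,p in(("far",(397,209.3)),("far4",(397,208)),):print(n,plane("side",p,.149)[:2])
s=observe();print(s["clock"],s["ee_pos"],s["tcp_rot"])
# floor left long edge of base plate in wrist: corners
E
```

```text
wrist wall L,R [ 0.6352 -0.0206] [ 0.6277 -0.052 ] mid [ 0.6315 -0.0363] width 0.03233639898441077 yaw -13.23597733143329
lip floor mid [ 0.6407 -0.0469]
plate corner [ 0.6685 -0.0116] yaw -15.5898336348845 bottom [ 0.6693 -0.0118]
scene [ 0.6299 -0.0507] [ 0.6375 -0.018 ] [ 0.6337 -0.0343]
scene upper [ 0.8042 -0.0897] [ 0.8083 -0.0501] yaw -11.637326138508891 0.176205562492334
side upper [ 0.8038 -0.0627] [ 0.7961 -0.0985]
far [ 0.6375 -0.0301]
far4 [ 0.6403 -0.025 ]
4.3 [ 0.4181 -0.317   0.2389] [3.1222 0.3462 0.0005]
```

```bash
python3 - <<'E'
from h import *
print("jar cap",plane("scene",(143,328),.09)[:2],plane("side",(350+320/3,170+290/3),.09)[:2])
E
```

```text
jar cap [ 0.72143727 -0.24789649] [ 0.71815222 -0.25112009]
```

```bash
python3 -m handwheel '[{"fingers":-1,"tx":0.3,"ty":1.6,"tz":0.4,"wx":0,"wy":0,"wz":-0.03},{"fingers":-1,"tx":0.6,"ty":3.4,"tz":0.4,"wx":0,"wy":0,"wz":-0.05},{"fingers":-1,"tx":0.6,"ty":4,"tz":0.4,"wx":0,"wy":0,"wz":-0.06},{"fingers":-1,"tx":0.7,"ty":4.5,"tz":0.4,"wx":0,"wy":0,"wz":-0.06},{"fingers":-1,"tx":0.8,"ty":4.5,"tz":0.2,"wx":0,"wy":0,"wz":-0.06},{"fingers":-1,"tx":0.8,"ty":4.5,"tz":0,"wx":0,"wy":0,"wz":-0.06},{"fingers":-1,"tx":0.8,"ty":4.4,"tz":0,"wx":0,"wy":0,"wz":-0.06},{"fingers":-1,"tx":0.6,"ty":3.4,"tz":0,"wx":0,"wy":0,"wz":-0.05},{"fingers":-1,"tx":0.5,"ty":1.6,"tz":0,"wx":0,"wy":0,"wz":-0.02},{"fingers":-1,"tx":0,"ty":0,"tz":0,"wx":0,"wy":0,"wz":0}]' 100
python3 - <<'E'
from h import *
import pickle
np.set_printoptions(precision=4,suppress=True)
s=observe();T=R.from_rotvec(s["tcp_rot"]).as_matrix();print(s["ee_pos"],np.degrees(np.arctan2(T[1,0],T[0,0])),s["clock"],s["wrist_force"],s["torque"])
c=calibration("wrist");w=snapshot("wrist");sc=snapshot("scene");sd=snapshot("side")
pickle.dump(c,open("w4.pkl","wb"))
for n,i in(("w4",w),("s4",sc),("d4",sd)):cv2.imwrite(f"pics/{n}.png",i[:,:,::-1])
a=cv2.resize(w[:,:,::-1],(400,300),interpolation=3);b=cv2.resize(sd[150:300,350:550,::-1],(400,300));d=cv2.resize(sc[230:430,150:283,::-1],(400,600),interpolation=2)
cv2.imwrite("pics/c6.png",np.hstack([np.vstack([a,b]),d]))
E
```

```text
clock: 5.55
ee_pos: [0.4751, 0.0033, 0.2563]
tcp_rot: [-3.122, 0.354, 0.001]
wrist_force: [-0.0, -0.3, -2.7]
opening: 0.0119
grip_force: 99.9
[0.4751 0.0033 0.2563] -12.946934933198273 5.55 [-0.0062 -0.3455 -2.659 ] [ 0.0183  0.2061 -0.0008]
```

View pics/c6.png

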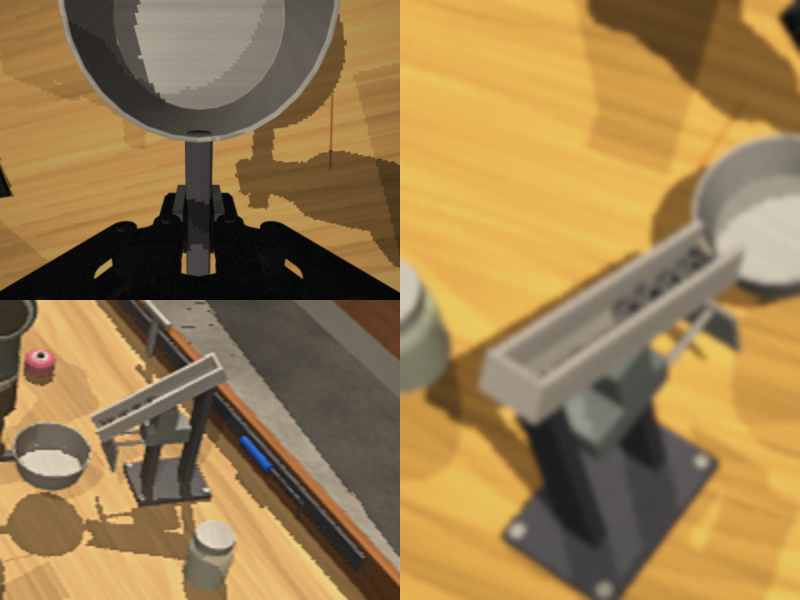

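The dish is centred on the chute axis, just short of the lip: side rim centre ≈(376,226), lip (398,212). I push to a light contact first.

```bash
python3 -c "
from h import *
print(proj('side',(.5774,-.0202,.1067)),proj('side',(.6433,-.0378,.13)))"
python3 -m handwheel '[{"fingers":-1,"tx":0.5,"ty":-0.13,"tz":0,"wx":0,"wy":0,"wz":0},{"fingers":-1,"tx":0.5,"ty":-0.13,"tz":0,"wx":0,"wy":0,"wz":0},{"fingers":-1,"tx":0.5,"ty":-0.13,"tz":0,"wx":0,"wy":0,"wz":0},{"fingers":-1,"tx":0.5,"ty":-0.13,"tz":0,"wx":0,"wy":0,"wz":0},{"fingers":-1,"tx":0.4,"ty":-0.1,"tz":0,"wx":0,"wy":0,"wz":0},{"fingers":-1,"tx":0.4,"ty":-0.1,"tz":0,"wx":0,"wy":0,"wz":0},{"fingers":-1,"tx":0.4,"ty":-0.1,"tz":0,"wx":0,"wy":0,"wz":0},{"fingers":-1,"tx":0.3,"ty":-0.08,"tz":0,"wx":0,"wy":0,"wz":0},{"fingers":-1,"tx":0.2,"ty":-0.05,"tz":0,"wx":0,"wy":0,"wz":0},{"fingers":-1,"tx":0,"ty":0,"tz":0,"wx":0,"wy":0,"wz":0}]' 100
```

```text
[376.19982301 222.41549178] [399.13398896 215.09768478]
clock: 6.95
ee_pos: [0.5119, -0.0074, 0.2566]
tcp_rot: [3.121, -0.359, -0.001]
wrist_force: [-1.7, 0.9, -1.9]
opening: 0.0116
grip_force: 100.0
```

```bash
python3 -m handwheel '[{"fingers":-1,"tx":0.3,"ty":-0.07,"tz":0,"wx":0,"wy":0,"wz":0},{"fingers":-1,"tx":0.3,"ty":-0.07,"tz":0,"wx":0,"wy":0,"wz":0},{"fingers":-1,"tx":0.3,"ty":-0.07,"tz":0,"wx":0,"wy":0,"wz":0},{"fingers":-1,"tx":0.2,"ty":-0.05,"tz":0,"wx":0,"wy":0,"wz":0},{"fingers":-1,"tx":0,"ty":0,"tz":0,"wx":0,"wy":0,"wz":0},{"fingers":-1,"tx":0,"ty":0,"tz":0,"wx":0,"wy":0,"wz":0},{"fingers":-1,"tx":0,"ty":0,"tz":0,"wx":0,"wy":0,"wz":0},{"fingers":-1,"tx":0,"ty":0,"tz":0,"wx":0,"wy":0,"wz":0},{"fingers":-1,"tx":0,"ty":0,"tz":0,"wx":0,"wy":0,"wz":0},{"fingers":-1,"tx":0,"ty":0,"tz":0,"wx":0,"wy":0,"wz":0}]' 100
python3 - <<'E'
from h import *
np.set_printoptions(precision=4,suppress=True)
s=observe();print(s["ee_pos"],s["clock"],s["wrist_force"],s["torque"])
w=snapshot("wrist");sc=snapshot("scene");sd=snapshot("side")
for n,i in(("w5",w),("s5",sc),("d5",sd)):cv2.imwrite(f"pics/{n}.png",i[:,:,::-1])
a=cv2.resize(w[:,:,::-1],(400,300),interpolation=3);b=cv2.resize(sd[170:270,350:483,::-1],(400,300),interpolation=2);d=cv2.resize(sc[230:380,190:290,::-1],(400,600),interpolation=2)
cv2.imwrite("pics/c7.png",np.hstack([np.vstack([a,b]),d]))
E
```

```text
clock: 8.2
ee_pos: [0.5229, -0.0102, 0.2566]
tcp_rot: [3.121, -0.36, -0.0]
wrist_force: [-2.2, 1.9, -3.8]
opening: 0.0117
grip_force: 99.8
[ 0.5229 -0.0102  0.2566] 8.2 [-2.2269  1.937  -3.8393] [0.2498 0.9892 0.0495]
```

View pics/c7.png

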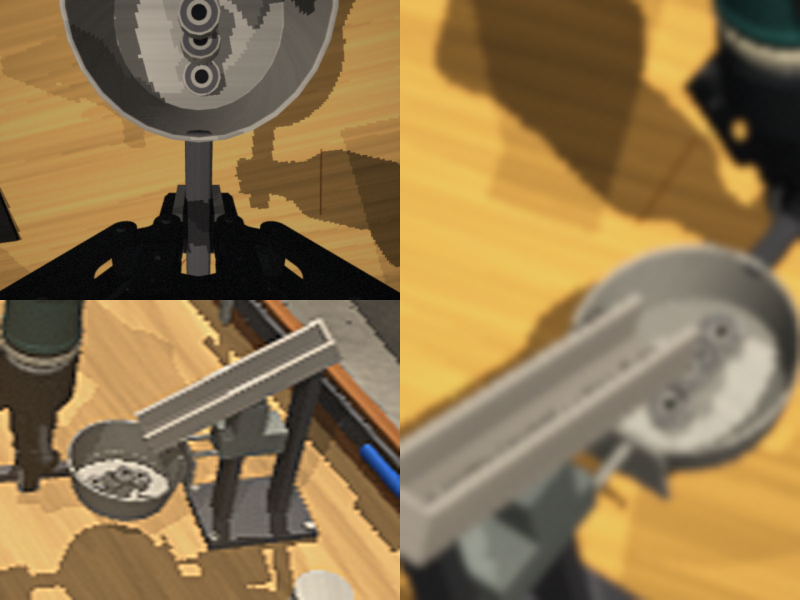

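Bearings lie in the dish (three rings visible in the wrist view at (318,20)–(322,122), cluster at side (391,231)) and the channel looks empty. Backing off, then I check the weight.

```bash
python3 -m handwheel '[{"fingers":-1,"tx":-0.3,"ty":0.07,"tz":0,"wx":0,"wy":0,"wz":0},{"fingers":-1,"tx":-0.6,"ty":0.14,"tz":0,"wx":0,"wy":0,"wz":0},{"fingers":-1,"tx":-1,"ty":0.24,"tz":0,"wx":0,"wy":0,"wz":0},{"fingers":-1,"tx":-1.2,"ty":0.28,"tz":0,"wx":0,"wy":0,"wz":0},{"fingers":-1,"tx":-1.4,"ty":0.3,"tz":0,"wx":0,"wy":0,"wz":0},{"fingers":-1,"tx":-1.4,"ty":0.3,"tz":0,"wx":0,"wy":0,"wz":0},{"fingers":-1,"tx":-1.4,"ty":0.3,"tz":0,"wx":0,"wy":0,"wz":0},{"fingers":-1,"tx":-1.2,"ty":0.3,"tz":0,"wx":0,"wy":0,"wz":0},{"fingers":-1,"tx":-0.6,"ty":0.1,"tz":0,"wx":0,"wy":0,"wz":0},{"fingers":-1,"tx":0,"ty":0,"tz":0,"wx":0,"wy":0,"wz":0}]' 100
python3 - <<'E'
from h import *
np.set_printoptions(precision=4,suppress=True)
s=observe();print(s["ee_pos"],s["wrist_force"],s["torque"])
for n,f,(x0,y0,x1,y1) in(("scene","scene0",(340,300,470,420)),("side","side0",(295,170,362,222))):
    h=cv2.cvtColor(cv2.imread(f"pics/{f}.png"),cv2.COLOR_BGR2HSV)[y0:y1,x0:x1]
    k,_=cv2.findContours((h[:,:,2]<60).astype(np.uint8),0,2);k=max(k,key=cv2.contourArea)
    q=cv2.approxPolyDP(cv2.convexHull(k),5,True)[:,0]+[x0,y0];P=np.array([plane(n,p,.004)[:2] for p in q]);print(n,q.tolist(),P,P.mean(0))
print("wheel",plane("scene",(389,418),.03)[:2])
for n in("scene","side","wrist"):cv2.imwrite(f"pics/{n}6.png",snapshot(n)[:,:,::-1])
# chute channel + dish ring darkness: hough circles on bearing bores in wrist
g=cv2.imread("pics/wrist6.png",0)[0:200,150:500];g=cv2.resize(g,None,fx=2,fy=2)
c=cv2.HoughCircles(g,cv2.HOUGH_GRADIENT,1,15,param1=120,param2=22,minRadius=10,maxRadius=45);print(c)
E
```

```text
clock: 9.6
ee_pos: [0.4318, 0.0103, 0.2568]
tcp_rot: [-3.121, 0.359, -0.0]
wrist_force: [0.8, 0.0, -3.7]
opening: 0.0122
grip_force: 99.9
[0.4318 0.0103 0.2568] [ 0.775   0.0334 -3.6555] [0.0943 0.2302 0.0143]
scene [[385, 319], [442, 342], [424, 396], [363, 370]] [[0.482  0.1942]
 [0.494  0.3241]
 [0.6258 0.3156]
 [0.6146 0.1842]] [0.5541 0.2545]
side [[319, 212]] [[0.4781 0.1872]] [0.4781 0.1872]
wheel [0.7039 0.2614]
[[[346.5 242.5  36.3]
  [341.5 117.5  39.8]
  [337.5  37.5  25.6]
  [331.5 130.5  24. ]
  [358.5 254.5  19.4]]]
```

```bash
python3 -m handwheel '[{"fingers":-1,"tx":0,"ty":0.8,"tz":0,"wx":0,"wy":0,"wz":0},{"fingers":-1,"tx":0.2,"ty":2,"tz":0,"wx":0,"wy":0,"wz":0},{"fingers":-1,"tx":0.3,"ty":3.2,"tz":0,"wx":0,"wy":0,"wz":0},{"fingers":-1,"tx":0.3,"ty":4,"tz":0,"wx":0,"wy":0,"wz":0},{"fingers":-1,"tx":0.3,"ty":4.2,"tz":0,"wx":0,"wy":0,"wz":0},{"fingers":-1,"tx":0.3,"ty":4.2,"tz":0,"wx":0,"wy":0,"wz":0},{"fingers":-1,"tx":0.3,"ty":3.8,"tz":0,"wx":0,"wy":0,"wz":0},{"fingers":-1,"tx":0.2,"ty":2.6,"tz":0,"wx":0,"wy":0,"wz":0},{"fingers":-1,"tx":0.1,"ty":1.4,"tz":0,"wx":0,"wy":0,"wz":0},{"fingers":-1,"tx":0,"ty":0.4,"tz":0,"wx":0,"wy":0,"wz":0}]' 100
python3 - <<'E'
from h import *
np.set_printoptions(precision=4,suppress=True)
s=observe();print(s["ee_pos"],s["wrist_force"],s["torque"])
cv2.imwrite("pics/scene7.png",snapshot("scene")[:,:,::-1]);cv2.imwrite("pics/side7.png",snapshot("side")[:,:,::-1])
u=np.array([.973,-.23,0]);L=np.array([.6433,-.0378,.13])
for f,n in(("s3","scene"),("scene7","scene"),("d4","side"),("side7","side")):
    g=cv2.imread(f"pics/{f}.png",0).astype(np.float32)
    q=[proj(n,L+t*(.866*u+[0,0,.5])+[0,0,.005]) for t in np.arange(.005,.19,.008)]
    print(f,[int(cv2.getRectSubPix(g,(3,3),tuple(map(float,p))).mean()) for p in q])
E
```

```text
clock: 11.0
ee_pos: [0.4518, 0.2767, 0.2565]
tcp_rot: [3.121, -0.358, -0.0]
wrist_force: [0.1, -0.7, -3.8]
opening: 0.012
grip_force: 99.9
[0.4518 0.2767 0.2565] [ 0.119  -0.7211 -3.8358] [-0.0624  0.2246 -0.0314]
s3 [125, 114, 119, 124, 116, 119, 118, 105, 119, 112, 104, 118, 126, 135, 135, 137, 132, 126, 132, 131, 135, 145, 147, 144]
scene7 [127, 125, 150, 148, 154, 152, 147, 151, 155, 152, 140, 140, 141, 140, 141, 143, 137, 132, 137, 136, 141, 151, 153, 150]
d4 [148, 142, 137, 155, 140, 139, 157, 137, 146, 151, 146, 165, 166, 165, 166, 164, 160, 155, 157, 158, 154, 153, 158, 157]
side7 [144, 149, 150, 150, 149, 151, 153, 151, 150, 150, 160, 163, 162, 161, 162, 159, 156, 151, 153, 153, 150, 150, 154, 153]
```

The channel is now uniform, so it is empty. Lowering onto the mat.

```bash
python3 -m handwheel '[{"fingers":-1,"tx":0,"ty":0,"tz":-0.6,"wx":0,"wy":0,"wz":0},{"fingers":-1,"tx":0,"ty":0,"tz":-1,"wx":0,"wy":0,"wz":0},{"fingers":-1,"tx":0,"ty":0,"tz":-1.2,"wx":0,"wy":0,"wz":0},{"fingers":-1,"tx":0,"ty":0,"tz":-1.2,"wx":0,"wy":0,"wz":0},{"fingers":-1,"tx":0,"ty":0,"tz":-1,"wx":0,"wy":0,"wz":0},{"fingers":-1,"tx":0,"ty":0,"tz":-0.6,"wx":0,"wy":0,"wz":0},{"fingers":-1,"tx":0,"ty":0,"tz":-0.3,"wx":0,"wy":0,"wz":0},{"fingers":-1,"tx":0,"ty":0,"tz":-0.2,"wx":0,"wy":0,"wz":0},{"fingers":-1,"tx":0,"ty":0,"tz":0,"wx":0,"wy":0,"wz":0},{"fingers":-1,"tx":0,"ty":0,"tz":0,"wx":0,"wy":0,"wz":0}]' 100
python3 - <<'E'
from h import *
np.set_printoptions(precision=4,suppress=True)
s=observe();print(s["ee_pos"],s["wrist_force"],s["torque"])
E
```

```text
clock: 12.35
ee_pos: [0.4521, 0.2763, 0.196]
tcp_rot: [-3.121, 0.359, -0.001]
wrist_force: [0.6, -0.3, -2.8]
opening: 0.0116
grip_force: 99.9
[0.4521 0.2763 0.196 ] [ 0.5817 -0.2845 -2.8183] [ 0.0749  0.2041 -0.0204]
```

```bash
python3 -m handwheel '[{"fingers":-1,"tx":0,"ty":0,"tz":-0.05,"wx":0,"wy":0,"wz":0},{"fingers":-1,"tx":0,"ty":0,"tz":-0.05,"wx":0,"wy":0,"wz":0},{"fingers":-1,"tx":0,"ty":0,"tz":-0.05,"wx":0,"wy":0,"wz":0},{"fingers":-1,"tx":0,"ty":0,"tz":-0.05,"wx":0,"wy":0,"wz":0},{"fingers":-1,"tx":0,"ty":0,"tz":-0.05,"wx":0,"wy":0,"wz":0},{"fingers":-1,"tx":0,"ty":0,"tz":0,"wx":0,"wy":0,"wz":0},{"fingers":-1,"tx":0,"ty":0,"tz":0,"wx":0,"wy":0,"wz":0},{"fingers":-1,"tx":0,"ty":0,"tz":0,"wx":0,"wy":0,"wz":0},{"fingers":-1,"tx":0,"ty":0,"tz":0,"wx":0,"wy":0,"wz":0},{"fingers":-1,"tx":0,"ty":0,"tz":0,"wx":0,"wy":0,"wz":0}]' 100
python3 -c "
from h import *
print(observe()['torque'])"
```

```text
clock: 13.6
ee_pos: [0.4519, 0.2763, 0.1934]
tcp_rot: [-3.121, 0.359, 0.0]
wrist_force: [-2.2, -0.5, 5.9]
opening: 0.012
grip_force: 100.8
[-0.01650374  0.59153408 -0.02349717]
```

```bash
python3 -m handwheel '[{"fingers":-0.6,"tx":0,"ty":0,"tz":0.05,"wx":0,"wy":0,"wz":0},{"fingers":-0.4,"tx":0,"ty":0,"tz":0,"wx":0,"wy":0,"wz":0},{"fingers":0,"tx":0,"ty":0,"tz":0,"wx":0,"wy":0,"wz":0},{"fingers":0.3,"tx":0,"ty":0,"tz":0,"wx":0,"wy":0,"wz":0},{"fingers":0.3,"tx":0,"ty":0,"tz":0,"wx":0,"wy":0,"wz":0},{"fingers":0.3,"tx":0,"ty":0,"tz":1,"wx":0,"wy":0,"wz":0},{"fingers":0.3,"tx":0,"ty":0,"tz":2,"wx":0,"wy":0,"wz":0},{"fingers":0.3,"tx":0,"ty":0,"tz":3,"wx":0,"wy":0,"wz":0},{"fingers":0.3,"tx":0,"ty":0,"tz":4,"wx":0,"wy":0,"wz":0},{"fingers":0.3,"tx":0,"ty":0,"tz":4,"wx":0,"wy":0,"wz":0}]' 60
python3 - <<'E'
from h import *
np.set_printoptions(precision=4,suppress=True)
s=observe();print(s["ee_pos"],s["wrist_force"])
w=snapshot("wrist");sc=snapshot("scene");sd=snapshot("side")
a=cv2.resize(w[:,:,::-1],(400,300),interpolation=3);b=cv2.resize(sd[130:280,280:480,::-1],(400,300),interpolation=2);d=cv2.resize(sc[260:440,340:460,::-1],(400,600),interpolation=2)
cv2.imwrite("pics/c8.png",np.hstack([np.vstack([a,b]),d]))
E
```

```text
clock: 14.85
ee_pos: [0.4519, 0.276, 0.3355]
tcp_rot: [-3.121, 0.36, -0.0]
wrist_force: [0.3, 0.9, -0.2]
opening: 0.0552
grip_force: 0.0
[0.4519 0.276  0.3355] [ 0.3185  0.8797 -0.1824]
```

View pics/c8.png

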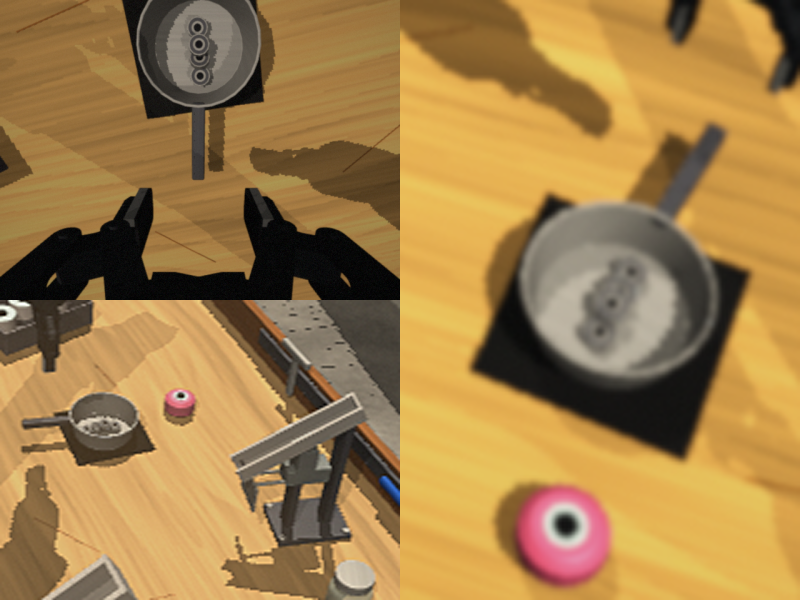

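The final view shows all four bearings in the dish (wrist (314,45)–(320,120)). The dish stands level near the middle of the mat, and the jar and wheel look undisturbed.

```bash
python3 -c "
from bench import *
print(hand_in())"
```

```text
the job is handed in; nothing more can be done
None
```

The job is handed in: all four bearings are in the dish, which stands level on the rubber mat and released, at about 15 s of the 42 s allowed; I never moved the arm to the jar or the wheel.

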